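Refit a valve's lever handle and open the valve

TASK

Fit the loose lever handle with the D-shaped bore onto the bare flatted stem of the white valve, flat to flat and fully home on its collar. Then turn the handle anticlockwise as far as its stop, so that the valve is fully open, and let go. Leave the other things on the bench where they are.

Things in the scene. Friction and masses are not known exactly. Their poses are not given: they have to be found in the camera images.
- lever_handle: loose grey lever handle, about 90 g, lying flat the way up it will sit. Square hub 36x36, 32 tall (grip the sides facing +y and -y); one arm along +x, flush with the underside, 14 wide, 12 tall, ends 78 from the bore axis. Through D bore 21.6 diameter, its flat 4.6 from the axis on the +x (arm) side, lower mouth chamfered 1. Origin: bore axis, at the underside; z up. All mm
- lever_tip (a point): the outer end of the lever arm: 78 mm from the bore axis along the handle's x, 6 mm above its underside
- valve: white plastic valve, fixed to the bench. Origin: on the bench under the stem axis; z up, y along its pipe. Body with nuts 66 mm thick and 116 mm long along y, its top 78 mm above the bench; pipe stubs 32 mm thick reach 90 mm either way from the stem
- stem_base (a point): turns with the bare upright steel stem: point on its axis at the top of the brass collar (34 mm wide, 85 mm above the bench) where the handle rests. z up, x out of the stem's flat. Stem 28 mm tall above it, 20 mm diameter, flat 4 mm from the axis on +x, top edge chamfered. Handle fits only with its x along this x; play 0.8 mm, about 0.17 rad
- stem (a joint): turn of the stem about its vertical axis, in rad: 0 closed, 1.571 fully open at the stop, growing anticlockwise seen from above; at 1.571 the stem's x lies along the valve's y. It starts slightly open, between 0.05 and 0.4. It turns with slight friction, about 0.08 N m, and stays where it is left
- wing_handle: bystander: another grey handle, with two short wings (114 mm overall, 24 mm tall) and a 12 mm square bore; does not fit this stem
- tee_fitting: bystander: white pipe tee, 64 mm long, 32 mm tall
- coupling: bystander: short white tube standing on end, 36 mm in diameter, 40 mm tall
- pliers: bystander: dark steel pliers lying flat, about 180 mm long
- glass: bystander: drinking glass, 66 mm in diameter, 105 mm tall
- sample_bottle: bystander: small amber bottle with a black cap, 52 mm in diameter, 110 mm tall
- jug: bystander: large white jug with a handle, 140 mm in diameter, 200 mm tall

How it is judged:
On the way, in this order (a step that is already met when the one before it is completed fails the run):
1. the lever handle is seated on the stem, its D bore matched to the flat and its underside on the collar (z of lever_handle in the frame of stem_base between -0.003 and 0.003 m and horizontal distance between lever_handle and stem_base below 0.003 m and angle between lever_handle's own z axis and vertical below 0.08 rad and x of lever_tip in the frame of stem_base above 0.07 m), for 0.2 s.
2. the seated handle has turned the stem fully open (all of step 1 and value of joint stem above 1.4 rad), for 0.2 s.
At the end, for the whole second after the job is handed in: The released handle rests on the stem: underside within 3 mm of the collar, bore within 3 mm of the stem axis, upright within 0.08 rad, arm on the side of the flat (tip 70 mm or more along the stem's x); stem turned past 1.4 rad (fully open 1.571); others within 40 mm of their place (all of step 2 and linear speed of lever_handle below 0.02 m/s); the robot touches nothing.
It fails at once if another thing on the bench was shifted by more than 40 mm (distance of any of wing_handle, tee_fitting, coupling, pliers, glass, sample_bottle, jug from where it was at the start of the episode above 0.04 m).
It also fails if it takes over 51 s, if anything falls off the work surface, if the arm or the gripper's body presses on something with over 40 N, if the wrist force passes 120 N, or if a joint passes its speed limit or range.

ROBOT

A 6-joint arm with a two-finger parallel gripper is mounted at the origin on the work surface. World frame = base frame: x ahead of the robot, y to its left, z up, the work surface at z = 0. Lengths are in m, angles in rad, forces in N, time in s.
With the tool pointing down it reaches from about 0.375 to 0.9 m from the base axis. Payload 3.1 kg.
Tool frame: the origin (TCP) lies between the finger pads; the fingertips stand 19 mm ahead of it and the grasp point (between the pads) is the TCP; z points along the fingers, y is the direction in which the jaws open and shut (so a half turn about z gives the same grasp; the last joint's range is limited). The gripper opens to 87 mm and grips with 3 to 60 N. Pads are 19 mm wide; open, the fingers measure 117 mm over their backs; the gripper's body (75 mm by 190 mm) begins 51 mm behind the grasp point.
Start: joints at [-1.419, 0.527, 1.433, -0, 1.181, -0.178], TCP at [0.203, -0.591, 0.242] pointing down, gripper open.
Joint ranges: [-3.08, 3.08], [-0.75, 2.2], [0.22, 2.44], [-1.43, 4.57], [0, 2.65], [-2.85, 2.85]. Speed limits (rad/s): [2.79, 2.79, 3.14, 3.14, 3.14, 3.14].

INTERFACE

Orientations are given as a unit quaternion [x, y, z, w].
In Python, from bench import arm gives the robot as it stands.
- The arm moves only by the shell command python3 -m pendant 'ROWS' [OPENING]. ROWS is JSON, a list of rows, each an object with "delta_pos": the shift along the world's x, y, z in mm, a list of three; "twist": the turn about the world's z in rad. In form: [{"delta_pos": [x, y, z], "twist": twist}, ...]. A call has 1 to 10 rows; each row is the pose to reach, as a shift and turn from the pose commanded when the call began; what a row does not reach only later rows make up. A row lasts 1/12 s, in which the tool goes at most 41.7 mm and 7.16 degrees, less where a joint would pass 70% of its speed; a pose out of reach is approached as far as the arm can. A call with a gripper value outside its range is refused whole. OPENING is the closure in counts, from 0 (fully open) to 255 (shut), set as the call begins (- or left out, the last holds). The fingers move at their own pace and stop on an object; the grip force is fixed at half the most. Time passes only in rows, so rows that repeat a pose let the fingers close. It gives the time, the measured TCP pose, the force and the opening at its end, in the units of the state.
- arm.state(): the state, without advancing time (a new reading comes with each control period).
- arm.grab_frame(name): name is "side" or "top"; returns a dict with "color" (480x640x3 uint8, red, green, blue), "range_z" (480x640 float32, m along the optical axis (not along the pixel's ray), 0 where there is no reading), "K" (3x3 intrinsics, pixels), "pose" (4x4, takes a point from camera to world coordinates). Camera axes: x right, y down, z forward; pixel columns grow to the right and rows downward; lengths in m; the calibration is good to about 2 mm. A picture is of the moment at which its call begins.
- arm.hand_in(): hands the job in, once; it reports no verdict.
Trained networks look in a picture, given as the dict that the camera call returned (one of the last four; its "shot" number tells which), for a name from the list of things; names that differ only in an ending like _2 or _b are one class to them, and where a whole thing is asked for, a point or a joint stands for the part that bears it (a point fixed in the world has none). Each returns a list of dicts, best first, with "confidence" (0 to 1); they miss things now and then, are a little off and sometimes report something else, mostly with a low value. They report only what shows in the picture. A call takes as long as a camera call.
- arm.silhouettes(picture, name): "pixels" (480x640 bool, what is visible of it).
- arm.pinpoint(picture, name): "centre" ([x, y, z] in m, in world coordinates, good to about 4 mm: a listed point, or the origin of a listed thing).
The state is a dict: "time_s": time; "joint_pos": joint angles; "dq": joint speeds; "tau": joint torques, N m; "tcp_pos": TCP position; "eef_rot": TCP orientation; "force": force on the tool from outside, world axes, zero at the start; "ft_torque": the same for the moment, N m; "gripper_width": finger opening in m.
Only numpy, scipy, OpenCV 4.12 (cv2) and the standard library are available. Lean on these libraries where they do the work, as an engineer would, in place of code of your own. Each camera call takes 0.05 s, during which the arm holds its last target.

## Working session

There is one attempt and no reset: what is moved stays moved. The work goes in short steps, Python scripts to look and compute and a shell command to move; the robot and the scene stay as the last step left them, time stands still between calls to the robot, and variables do not carry over. Pictures are saved under pics/ and viewed, and the job is handed in when it is done.

```bash
ls; mkdir -p pics; cat > h.py <<'E'
from bench import arm
import numpy as np, cv2
def pts(f,m):
    v,u=np.nonzero(m&(f["range_z"]>0)); z=f["range_z"][v,u]; K=f["K"]
    p=np.stack([(u-K[0,2])/K[0,0]*z,(v-K[1,2])/K[1,1]*z,z],1)
    T=f["pose"]; return p@T[:3,:3].T+T[:3,3]
def save(f,n): cv2.imwrite("pics/"+n,f["color"][...,::-1])
E
python3 - <<'E'
from h import *
for c in("top","side"):
    f=arm.grab_frame(c); save(f,c+"0.png")
    print(c,f["pose"].round(3).tolist(),f["K"][0,0])
    for n in("lever_handle","lever_tip","valve","stem_base"):
        print(n,[(np.round(d["centre"],4).tolist(),round(d["confidence"],2)) for d in arm.pinpoint(f,n)][:3])
    if c=="top":
      for n in ["wing_handle","tee_fitting","coupling","pliers","glass","sample_bottle","jug"]:
        print(n,[(np.round(d["centre"],3).tolist(),round(d["confidence"],2)) for d in arm.pinpoint(f,n)][:2])
print(arm.state())
E
```

```text
pics
top [[0.013, -0.988, 0.151, 0.336], [-1.0, -0.015, -0.015, 0.094], [0.017, -0.151, -0.988, 1.422], [0.0, 0.0, 0.0, 1.0]] 485.14252068083914
lever_handle [([0.5075, -0.211, -0.0014], 0.54)]
lever_tip [([0.5367, -0.2824, 0.0069], 0.73), ([0.629, -0.0745, -0.0052], 0.38)]
valve []
stem_base [([0.5081, -0.2083, -0.0002], 0.67), ([0.5539, 0.1722, 0.0824], 0.58)]
wing_handle [([0.631, -0.075, -0.006], 0.81)]
tee_fitting [([0.501, -0.05, -0.002], 0.65)]
coupling []
pliers [([0.646, -0.386, 0.002], 0.74), ([0.509, -0.208, -0.003], 0.72)]
glass [([0.691, 0.401, 0.002], 0.95)]
sample_bottle [([0.408, 0.364, 0.003], 0.6)]
jug [([0.572, 0.561, -0.004], 0.72)]
side [[0.994, -0.075, 0.074, 0.437], [-0.105, -0.744, 0.66, -0.759], [0.006, -0.664, -0.748, 1.057], [0.0, 0.0, 0.0, 1.0]] 531.932960461709
lever_handle [([0.5057, -0.2085, -0.0001], 0.68)]
lever_tip [([0.5396, -0.2871, 0.0074], 0.94)]
valve [([0.5535, 0.1725, -0.0014], 0.79)]
stem_base [([0.5495, 0.1731, 0.0821], 0.46)]
{'time_s': 0.85, 'joint_pos': array([-1.41849566e+00,  5.27452187e-01,  1.43270356e+00, -5.11919153e-07,
        1.18138514e+00, -1.78516934e-01]), 'dq': array([-0.00128455, -0.00168406, -0.00142854, -0.0011717 , -0.00046121,
       -0.00111264]), 'tau': array([ 3.90471560e-04, -4.39980090e+01, -1.76984400e+01,  6.32876856e-02,
        5.02967241e-02, -1.52973450e-05]), 'tcp_pos': array([ 0.20302509, -0.59108576,  0.24157667]), 'eef_rot': array([ 9.86351110e-01,  1.64655661e-01, -5.76043548e-07,  2.58774196e-05]), 'force': array([ 0.08316601,  0.76850789, -0.08179707]), 'ft_torque': array([-0.00388443,  0.00988497, -0.00949513]), 'gripper_width': 0.08721738832552739}
```

View pics/top0.png

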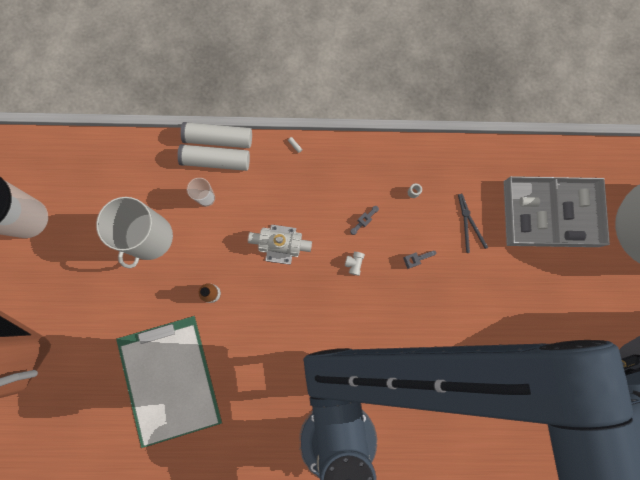

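View pics/side0.png

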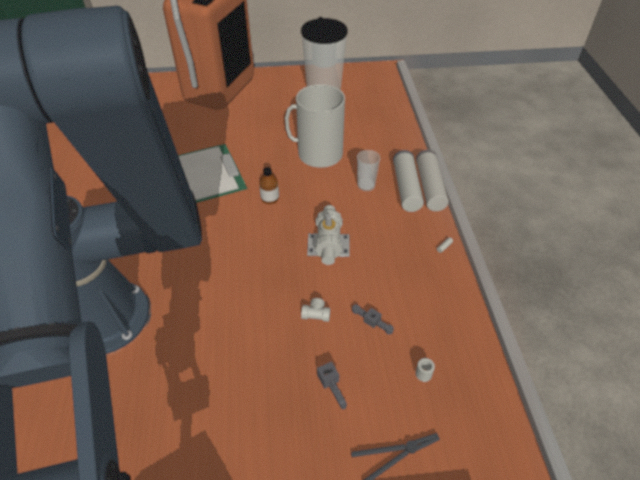

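```bash
python3 - <<'E'
from h import *
t=arm.grab_frame("top"); s=arm.grab_frame("side")
def crop(f,u,v,r=28,k=10): return cv2.resize(np.ascontiguousarray(f["color"][v-r:v+r,u-r:u+r,::-1]),None,fx=k,fy=k,interpolation=cv2.INTER_CUBIC)
a=np.hstack([crop(t,280,242,28,7),crop(s,328,232,28,7)]);b=np.hstack([crop(t,418,258,28,7),crop(s,331,384,28,7)])
cv2.imwrite("pics/c1.png",np.vstack([a,b])[:, :])
for c,f in(("t",t),("s",s)):
    for n in("lever_handle","valve"):
        d=arm.silhouettes(f,n)
        for e in d[:2]:
            v,u=np.nonzero(e["pixels"]); print(c,n,round(e["confidence"],2),e["pixels"].sum(),u.mean(),v.mean())
    # valve cloud
    P=pts(f,np.ones((480,640),bool))
    q=P[(abs(P[:,0]-.553)<.12)&(abs(P[:,1]-.172)<.12)&(P[:,2]>.012)&(P[:,2]<.15)]
    st=q[q[:,2]>.098]; print("stem top",len(st),st.mean(0),st.max(0),st.min(0))
    pp=q[q[:,2]<.078]; w=pp[abs(pp[:,1]-.172)>.03]
    r=cv2.fitLine(q[:,:2].astype(np.float32),cv2.DIST_HUBER,0,.01,.01).ravel(); print("pipe",r)
    L=P[(abs(P[:,0]-.52)<.07)&(P[:,1]<-.17)&(P[:,1]>-.31)&(P[:,2]>.006)&(P[:,2]<.06)]
    hb=L[L[:,2]>.025]; ar=L[L[:,2]<.018]
    print("hub",len(hb),hb.mean(0),hb[:,2].max(),cv2.minAreaRect(hb[:,:2].astype(np.float32)*1000))
    print("all",cv2.minAreaRect(L[:,:2].astype(np.float32)*1000),cv2.fitLine(L[:,:2].astype(np.float32),cv2.DIST_HUBER,0,.01,.01).ravel())
E
```

```text
t lever_handle 0.48 269 416.1189591078067 258.8438661710037
t valve 0.63 275 416.76363636363635 258.4109090909091
t valve 0.61 1599 279.93183239524706 243.1125703564728
stem top 37 [0.54941944 0.17097184 0.11292799] [0.55581027 0.18177432 0.12168986] [0.54250417 0.16236784 0.10079456]
pipe [0.12960407 0.9915658  0.54859996 0.17141332]
hub 137 [ 0.50818777 -0.21234421  0.03230368] 0.03942108000306388 ((510.31182861328125, -218.19033813476562), (35.622074127197266, 50.651824951171875), 20.97572135925293)
all ((519.7957763671875, -240.28033447265625), (136.8926544189453, 139.33677673339844), 89.18988800048828) [ 0.43218806 -0.9017835   0.5161101  -0.23183493]
s lever_handle 0.92 651 331.2826420890937 382.91705069124424
s lever_handle 0.52 455 372.5164835164835 319.0901098901099
s valve 0.78 1586 328.1191677175284 237.63240857503152
stem top 48 [0.55091805 0.16790435 0.10826834] [0.55886211 0.17810753 0.11497834] [0.54361862 0.15878393 0.09903113]
pipe [0.12960076 0.99156624 0.5504233  0.15019126]
hub 245 [ 0.50910405 -0.21409486  0.03049832] 0.03604964367152852 ((509.2347106933594, -212.77073669433594), (36.97765350341797, 38.0849723815918), 21.644664764404297)
all ((513.7395629882812, -232.34902954101562), (101.08309936523438, 107.73534393310547), 83.63772583007812) [ 0.37123016 -0.9285409   0.51554    -0.2345923 ]
```

View pics/c1.png

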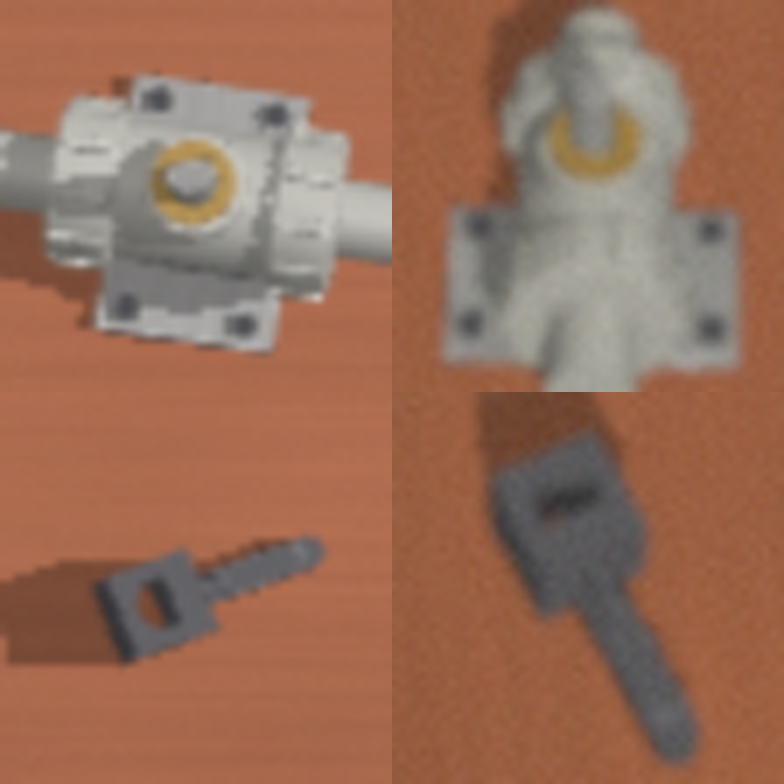

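```bash
python3 - <<'E'
from h import *
import pickle
o={}
for c in("top","side"):
    fs=[arm.grab_frame(c) for _ in range(6)]
    f=fs[0]; f["avg"]=np.mean([g["color"].astype(float) for g in fs],0)
    f["zavg"]=np.median([g["range_z"] for g in fs],0); o[c]=f
pickle.dump(o,open("av.pkl","wb"))
im=[]
for c,u,v in(("top",279,241),("side",329,227)):
    a=o[c]["avg"][v-13:v+13,u-12:u+12,::-1].clip(0,255).astype(np.uint8)
    im.append(cv2.resize(np.ascontiguousarray(a),None,fx=16,fy=16,interpolation=cv2.INTER_NEAREST))
cv2.imwrite("pics/c2.png",np.hstack(im))
E
```

```text
(no output)
```

View pics/c2.png

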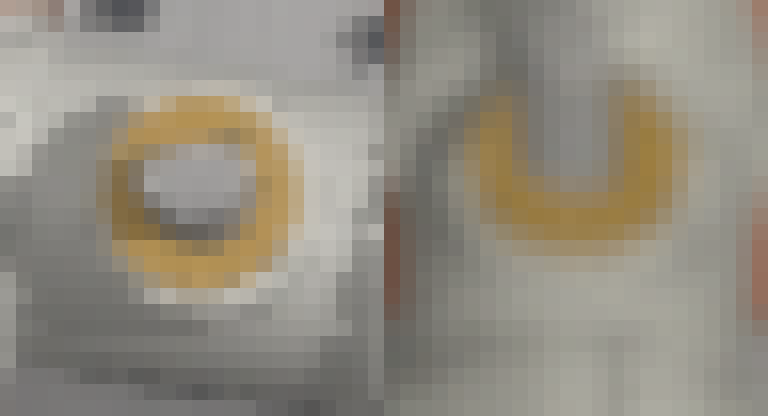

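```bash
cat > fit.py <<'E'
from h import *
import pickle
from scipy.optimize import minimize
o=pickle.load(open("av.pkl","rb"))
S=12
def D(yaw,r=.01,fl=.004):
    a=np.linspace(np.arccos(fl/r),2*np.pi-np.arccos(fl/r),40)
    x,y=r*np.cos(a),r*np.sin(a); c,s=np.cos(yaw),np.sin(yaw); return np.stack([c*x-s*y,s*x+c*y],1)
th=np.linspace(0,2*np.pi,60); C=.017*np.stack([np.cos(th),np.sin(th)],1)
def proj(f,xy,z,c,box):
    p=np.c_[xy+c,np.full(len(xy),z)]; T=f["pose"]; q=(p-T[:3,3])@T[:3,:3]; K=f["K"]
    uv=q[:,:2]/q[:,2:]*[K[0,0],K[1,1]]+[K[0,2],K[1,2]]
    return uv-box
def mask(polys,n):
    m=np.zeros((n*S,n*S),np.uint8)
    h=cv2.convexHull(np.vstack(polys).astype(np.float32)).reshape(-1,2)
    cv2.fillPoly(m,[np.round((h+.5)*S*16).astype(np.int32)],1,shift=4); return m
boxes={"top":(279-14,241-14),"side":(329-14,227-14)}; n=28
def model(c,yaw,x,y,wall):
    f=o[c];b=np.array(boxes[c]);ctr=np.array([x,y])
    col=mask([proj(f,C,.085,ctr,b),proj(f,C,.085-wall,ctr,b)],n)
    st=mask([proj(f,D(yaw),.085,ctr,b),proj(f,D(yaw),.1125,ctr,b)],n)
    m=(col&(1-st)).astype(np.float32)
    m=cv2.GaussianBlur(m,(0,0),S*.45)
    return cv2.resize(m,(n,n),interpolation=cv2.INTER_AREA)
def obs(c):
    b=boxes[c];a=o[c]["avg"][b[1]:b[1]+n,b[0]:b[0]+n]
    br=(a[...,0]-a[...,2])/(a[...,0]+1); w=(br<.9).astype(float)
    # red bench in frame: ignore pixels where G low relative to R (bench)
    g=a[...,1]/(a[...,0]+1); w=(g>.66).astype(float)
    return br,w
def cost(c,yaw,x,y):
    br,w=obs(c); m=model(c,yaw,x,y,.0)
    A=np.stack([m[w>0],np.ones(int(w.sum()))],1); yv=br[w>0]
    s,res,_,_=np.linalg.lstsq(A,yv,rcond=None); return float(((A@s-yv)**2).sum())
if __name__=="__main__":
  for c in("top","side"):
    print(c)
    for yd in [-30,-20,-10,-5,0,5,10,15,20,30,40,90,180]:
        best=min((minimize(lambda p:cost(c,np.radians(yd),.551+p[0]/1000,.172+p[1]/1000),x0,method="Nelder-Mead",options=dict(xatol=.1,fatol=1e-4)) for x0 in ([0.,0.],[-2,1])),key=lambda r:r.fun)
        print(yd,round(best.fun,4),(np.array([551,172])+best.x).round(1))
E
python3 fit.py
```

```text
top
-30 2.306 [553.  172.3]
-20 2.0069 [552.9 172.4]
-10 1.7432 [552.9 172.4]
-5 1.6501 [552.9 172.5]
0 1.5846 [552.9 172.4]
5 1.5216 [553.  172.5]
10 1.5011 [552.9 172.5]
15 1.5183 [553.  172.5]
20 1.5653 [553.  172.5]
30 1.7337 [553.  172.5]
40 1.9983 [553.  172.6]
90 3.4606 [552.5 172.8]
180 3.3937 [551.7 172.1]
side
-30 5.5837 [553.7 169.6]
-20 5.5826 [553.8 170. ]
-10 5.7106 [554.  169.9]
-5 5.684 [554.  170.1]
0 5.5696 [553.7 170. ]
5 5.4961 [553.6 170.2]
10 5.494 [553.4 170.5]
15 5.5337 [553.2 170.5]
20 5.5853 [553.3 170.6]
30 5.7891 [552.6 171. ]
40 5.8951 [552.9 170.8]
90 6.0092 [552.8 171. ]
180 7.0233 [551. 172.]
```

```bash
cat > fit2.py <<'E'
from fit import *
def lev(f,x,y,yaw,b,n,z0=0.0):
    c,s=np.cos(yaw),np.sin(yaw);R=np.array([[c,-s],[s,c]])
    H=np.array([[-18,-18],[18,-18],[18,18],[-18,18]])/1000@R.T; A=np.array([[0,-7],[78,-7],[78,7],[0,7]])/1000.
    a=np.linspace(-np.pi/2,np.pi/2,12); A=np.vstack([[[0,-.007]],np.c_[.071+.007*np.cos(a),.007*np.sin(a)],[[0,.007]]])@R.T
    ct=np.array([x,y])
    m=mask([proj(f,H,z0+0,ct,b),proj(f,H,z0+.032,ct,b)],n)|mask([proj(f,A,z0+0,ct,b),proj(f,A,z0+.012,ct,b)],n)
    return cv2.resize(m.astype(np.float32),(n,n),interpolation=cv2.INTER_AREA)
if __name__=="__main__":
  for c,u,v in(("top",417,259),("side",331,384)):
    f=o[c];n=70;b=np.array([u-35,v-35]);a=f["avg"][b[1]:b[1]+n,b[0]:b[0]+n]
    g=np.clip((a[...,0]-a[...,2])/(a[...,0]+1),0,.6); obs_=(g<.3).astype(float); obs_=np.clip((.5-g)/.4,0,1)
    fn=lambda p:((lev(f,p[0]/1000,p[1]/1000,np.radians(p[2]),b,n)-obs_)**2).sum()
    for x0 in ([507,-210,-68],[505,-212,-72]):
        r=minimize(fn,x0,method="Nelder-Mead",options=dict(xatol=.05,fatol=1e-3,initial_simplex=[x0,[x0[0]+3,x0[1],x0[2]],[x0[0],x0[1]+3,x0[2]],[x0[0],x0[1],x0[2]+5]]))
        print(c,r.x.round(2),round(r.fun,2))
from scipy.spatial.transform import Rotation as R
s=arm.state(); M=R.from_quat(s["eef_rot"]).as_matrix(); print("tool y yaw",np.degrees(np.arctan2(M[1,1],M[0,1])),"x",np.degrees(np.arctan2(M[1,0],M[0,0])),s["tcp_pos"],s["time_s"])
E
python3 fit2.py
```

```text
top [ 509.03 -212.72  -69.38] 13.61
top [ 508.74 -212.46  -69.37] 13.72
side [ 509.97 -210.86  -69.73] 17.51
side [ 509.77 -210.93  -69.43] 17.7
tool y yaw -71.04767052941202 x 18.952329472175528 [ 0.20302824 -0.59109146  0.24156647] 1.75
```

```bash
python3 -m pendant '[{"delta_pos":[30,38,0],"twist":-0.12},{"delta_pos":[55,68,0],"twist":-0.24},{"delta_pos":[80,99,0],"twist":-0.36},{"delta_pos":[105,130,-5],"twist":-0.48},{"delta_pos":[130,161,-15],"twist":-0.6},{"delta_pos":[155,192,-25],"twist":-0.72},{"delta_pos":[180,223,-35],"twist":-0.84},{"delta_pos":[205,254,-45],"twist":-0.96},{"delta_pos":[230,285,-60],"twist":-1.08},{"delta_pos":[255,316,-70],"twist":-1.2}]' 0
python3 -m pendant '[{"delta_pos":[25,31,-10],"twist":-0.12},{"delta_pos":[45,55,-20],"twist":-0.24},{"delta_pos":[51,63,-25],"twist":-0.342},{"delta_pos":[51,63,-25],"twist":-0.342},{"delta_pos":[51,63,-25],"twist":-0.342},{"delta_pos":[51,63,-25],"twist":-0.342},{"delta_pos":[51,63,-25],"twist":-0.342}]'
python3 - <<'E'
from h import *
from scipy.spatial.transform import Rotation as R
s=arm.state(); M=R.from_quat(s["eef_rot"]).as_matrix(); print("y",np.degrees(np.arctan2(M[1,1],M[0,1])),s["tcp_pos"],s["joint_pos"],s["force"])
f=arm.grab_frame("side"); save(f,"s2.png");f=arm.grab_frame("top"); save(f,"t2.png")
E
```

```text
time_s: 2.58
tcp_pos: [0.4496, -0.2855, 0.1753]
eef_rot: [0.912, -0.411, 0.0, 0.0]
force: [-0.2, 0.3, 0.0]
gripper_width: 0.0869
time_s: 3.17
tcp_pos: [0.4994, -0.2253, 0.1513]
eef_rot: [0.83, -0.558, 0.001, 0.0]
force: [0.5, 0.0, 0.9]
gripper_width: 0.087
y -157.83152146910365 [ 0.49941545 -0.225313    0.15126138] [-6.27676053e-01  5.50028251e-01  1.71260867e+00 -3.52607982e-04
  8.77763719e-01  2.12722900e+00] [0.5385874  0.01262411 0.90752128]
```

View pics/s2.png

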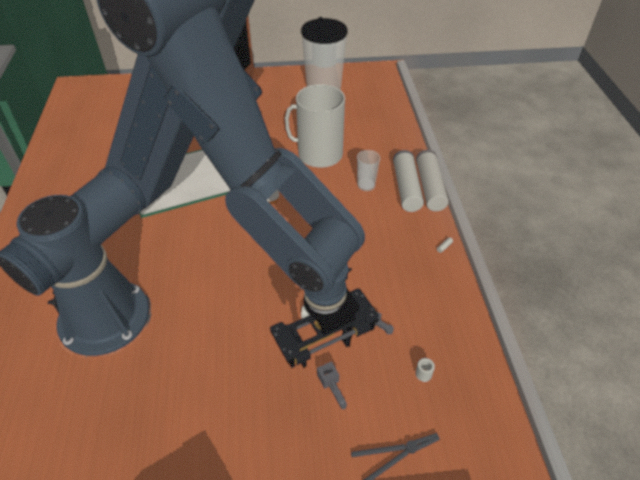

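```bash
cat > st.py <<'E'
from h import *
from scipy.spatial.transform import Rotation as R
s=arm.state(); M=R.from_quat(s["eef_rot"]).as_matrix(); print("t",s["time_s"],"x yaw",np.degrees(np.arctan2(M[1,0],M[0,0])).round(2),(s["tcp_pos"]*1000).round(1),"tilt",M[:,2].round(3),"q",s["joint_pos"].round(2),"F",s["force"].round(1),"T",s["ft_torque"].round(2),"w",s["gripper_width"])
E
python3 -m pendant '[{"delta_pos":[10,13.5,-40],"twist":-0.027},{"delta_pos":[10,13.5,-70],"twist":-0.027},{"delta_pos":[10,13.5,-80],"twist":-0.027},{"delta_pos":[10,13.5,-80],"twist":-0.027},{"delta_pos":[10,13.5,-80],"twist":-0.027}]'; python3 st.py
```

```text
time_s: 3.68
tcp_pos: [0.5095, -0.2111, 0.0709]
eef_rot: [0.822, -0.569, -0.0, 0.0]
force: [0.3, -0.9, 0.3]
gripper_width: 0.0871
t 3.6833 x yaw -69.41 [ 509.5 -211.1   70.9] tilt [-0.  0. -1.] q [-0.6   0.69  1.75 -0.    0.71  2.19] F [ 0.3 -0.9  0.3] T [ 0.13 -0.01  0.02] w 0.08710320321295965
```

```bash
python3 -m pendant '[{"delta_pos":[0,-0.5,-25],"twist":0},{"delta_pos":[0,-0.5,-40],"twist":0},{"delta_pos":[0,-0.5,-48],"twist":0},{"delta_pos":[0,-0.5,-48],"twist":0},{"delta_pos":[0,-0.5,-48],"twist":0}]'; python3 st.py
python3 -m pendant '[{"delta_pos":[0,0,0],"twist":0},{"delta_pos":[0,0,0],"twist":0},{"delta_pos":[0,0,0],"twist":0},{"delta_pos":[0,0,0],"twist":0},{"delta_pos":[0,0,0],"twist":0},{"delta_pos":[0,0,0],"twist":0},{"delta_pos":[0,0,0],"twist":0},{"delta_pos":[0,0,0],"twist":0}]' 255; python3 st.py; python3 - <<'E'
from h import *
for c in ("side","top"):
    f=arm.grab_frame(c); u,v=(331,384) if c=="side" else (417,258)
    cv2.imwrite(f"pics/{c}3.png",cv2.resize(np.ascontiguousarray(f["color"][v-40:v+40,u-40:u+40,::-1]),None,fx=5,fy=5))
a=cv2.imread("pics/side3.png");b=cv2.imread("pics/top3.png");cv2.imwrite("pics/g3.png",np.hstack([a,b]))
E
```

```text
time_s: 4.1
tcp_pos: [0.5103, -0.2116, 0.0237]
eef_rot: [0.822, -0.569, 0.001, -0.0]
force: [-0.1, 0.2, 0.4]
gripper_width: 0.0869
t 4.1 x yaw -69.39 [ 510.3 -211.6   23.7] tilt [ 0.001 -0.001 -1.   ] q [-0.6   0.77  1.76 -0.    0.61  2.19] F [-0.1  0.2  0.4] T [ 0.09  0.01 -0.04] w 0.0868981969511223
time_s: 4.77
tcp_pos: [0.5097, -0.2109, 0.0227]
eef_rot: [0.822, -0.569, -0.0, -0.0]
force: [-0.1, -0.4, -0.2]
gripper_width: 0.0414
t 4.7667 x yaw -69.37 [ 509.7 -210.9   22.7] tilt [-0.  0. -1.] q [-0.59  0.77  1.76  0.    0.61  2.19] F [-0.1 -0.4 -0.2] T [0.15 0.04 0.02] w 0.041428823707200774
```

View pics/g3.png

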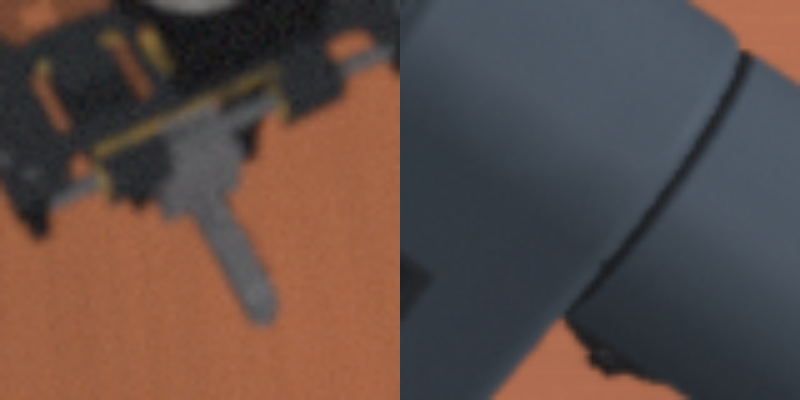

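```bash
python3 -m pendant '[{"delta_pos":[0,0,0],"twist":0},{"delta_pos":[0,0,0],"twist":0},{"delta_pos":[0,0,0],"twist":0},{"delta_pos":[0,0,0],"twist":0}]' ; python3 -m pendant '[{"delta_pos":[0,0,20],"twist":0},{"delta_pos":[0,0,50],"twist":0},{"delta_pos":[0,0,80],"twist":0},{"delta_pos":[0,0,110],"twist":0},{"delta_pos":[0,0,140],"twist":0},{"delta_pos":[0,0,140],"twist":0},{"delta_pos":[0,0,140],"twist":0}]';python3 st.py
```

```text
time_s: 5.2
tcp_pos: [0.5096, -0.2109, 0.0226]
eef_rot: [0.822, -0.569, -0.0, 0.0]
force: [-0.3, -0.3, 0.7]
gripper_width: 0.0362
time_s: 5.78
tcp_pos: [0.5107, -0.2115, 0.1644]
eef_rot: [0.822, -0.569, 0.002, -0.0]
force: [-1.2, 0.5, -2.5]
gripper_width: 0.0357
t 5.7833 x yaw -69.37 [ 510.7 -211.5  164.4] tilt [ 0.004 -0.002 -1.   ] q [-0.59  0.53  1.69  0.    0.91  2.19] F [-1.2  0.5 -2.5] T [0.12 0.01 0.04] w 0.035703165316145036
```

```bash
python3 -m pendant '[{"delta_pos":[3,25,0],"twist":0.09},{"delta_pos":[6,55,0],"twist":0.2},{"delta_pos":[10,85,0],"twist":0.31},{"delta_pos":[14,115,0],"twist":0.42},{"delta_pos":[17,145,0],"twist":0.53},{"delta_pos":[21,175,0],"twist":0.64},{"delta_pos":[24,205,0],"twist":0.75},{"delta_pos":[28,235,0],"twist":0.86},{"delta_pos":[31,265,0],"twist":0.97},{"delta_pos":[35,295,0],"twist":1.08}]';python3 st.py;  python3 -m pendant '[{"delta_pos":[3,30,0],"twist":0.1},{"delta_pos":[6,60,0],"twist":0.2},{"delta_pos":[8,80,0],"twist":0.27},{"delta_pos":[8.5,87.5,0],"twist":0.288},{"delta_pos":[8.5,87.5,0],"twist":0.288},{"delta_pos":[8.5,87.5,0],"twist":0.288},{"delta_pos":[8.5,87.5,0],"twist":0.288}]';python3 st.py; python3 - <<'E'
from h import *
for c in ("side","top"):
    f=arm.grab_frame(c); save(f,c+"4.png")
    for n in ("lever_handle","lever_tip","stem_base"): print(c,n,[(np.round(d["centre"],4).tolist(),round(d["confidence"],2)) for d in arm.pinpoint(f,n)][:2])
E
```

```text
time_s: 6.62
tcp_pos: [0.543, 0.0856, 0.1604]
eef_rot: [0.998, -0.063, -0.002, 0.0]
force: [-0.2, -0.7, -1.5]
gripper_width: 0.0357
t 6.6167 x yaw -7.19 [543.   85.6 160.4] tilt [-0.005  0.    -1.   ] q [-0.05  0.54  1.7   0.    0.91  1.65] F [-0.2 -0.7 -1.5] T [-0.01  0.   -0.01] w 0.03565911769401485
time_s: 7.2
tcp_pos: [0.5526, 0.1703, 0.1618]
eef_rot: [0.997, 0.078, -0.001, 0.0]
force: [-0.1, 0.6, -1.1]
gripper_width: 0.0359
t 7.2 x yaw 8.89 [552.6 170.3 161.8] tilt [-0.002 -0.001 -1.   ] q [ 0.11  0.57  1.63 -0.    0.95  1.52] F [-0.1  0.6 -1.1] T [-0.01  0.01  0.01] w 0.035918805268635626
side lever_handle [([0.4989, -0.0499, -0.0035], 0.35)]
side lever_tip [([0.6351, 0.1793, 0.1449], 0.59)]
side stem_base [([0.5494, 0.1726, 0.0832], 0.61)]
top lever_handle []
top lever_tip []
top stem_base []
```

View pics/side4.png

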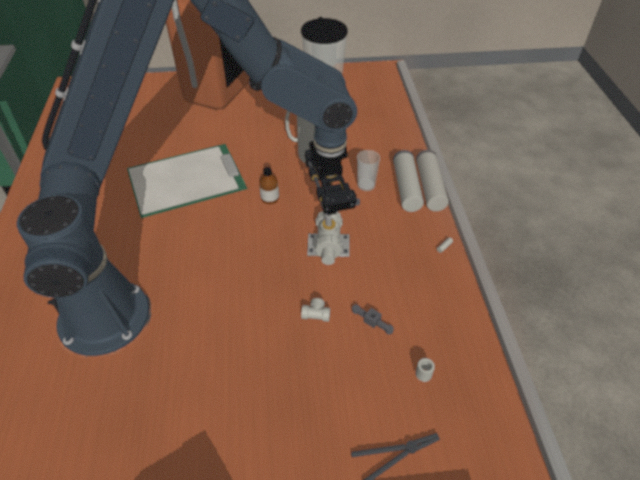

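View pics/top4.png

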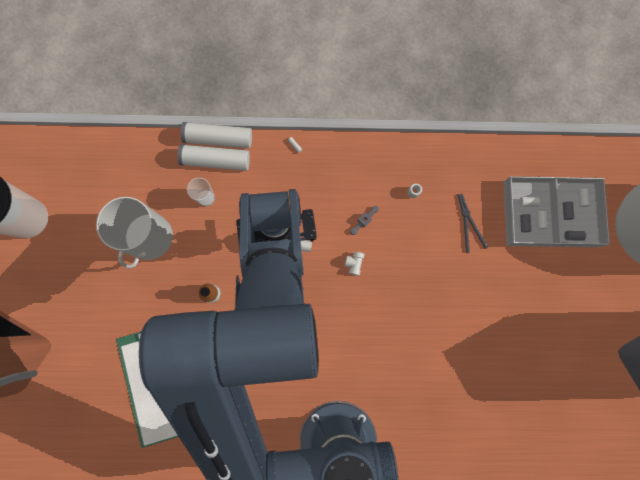

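```bash
python3 - <<'E'
from h import *
f=arm.grab_frame("side")
P=pts(f,np.ones((480,640),bool))
k=(P[:,2]>.13)&(P[:,2]<.18)&(P[:,0]>.58)&(P[:,0]<.66)&(abs(P[:,1]-.175)<.05)
q=P[k];print(k.sum(), q.min(0),q.max(0))
print(q[np.argsort(q[:,0])][-12:].round(4))
u,v=335,205
cv2.imwrite("pics/z4.png",cv2.resize(np.ascontiguousarray(f["color"][v-35:v+35,u-40:u+40,::-1]),None,fx=9,fy=8,interpolation=cv2.INTER_CUBIC))
E
```

```text
23 [0.62063245 0.17171537 0.14061509] [0.62996885 0.18703991 0.15493903]
[[0.6261 0.1743 0.1462]
 [0.6264 0.1793 0.1549]
 [0.6265 0.1779 0.1495]
 [0.6267 0.1798 0.1511]
 [0.6268 0.1764 0.1406]
 [0.6274 0.1852 0.1527]
 [0.6281 0.1737 0.1533]
 [0.6288 0.1758 0.1479]
 [0.6288 0.1752 0.145 ]
 [0.6291 0.1756 0.1412]
 [0.6294 0.1806 0.15  ]
 [0.63   0.1845 0.1497]]
```

View pics/z4.png

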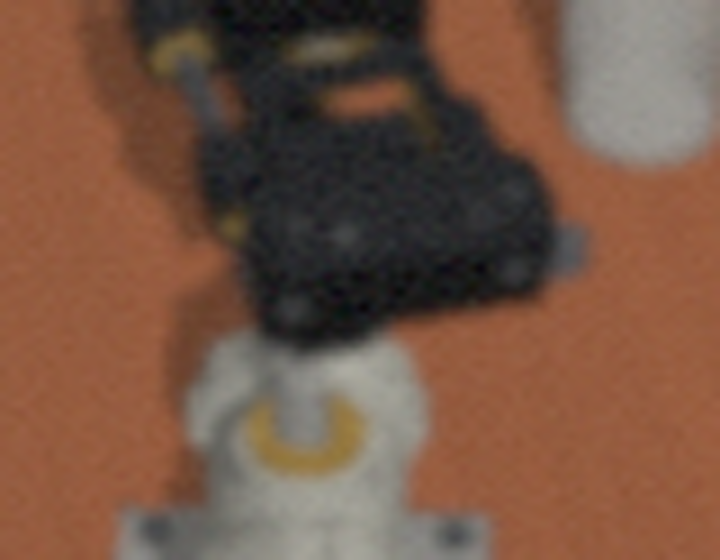

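```bash
python3 -m pendant '[{"delta_pos":[0.5,0.5,-10],"twist":0},{"delta_pos":[0.5,1,-20],"twist":0},{"delta_pos":[0.5,1,-24],"twist":0},{"delta_pos":[0.5,1,-24],"twist":0},{"delta_pos":[0.5,1,-24],"twist":0},{"delta_pos":[0.5,1,-24],"twist":0}]';python3 st.py
```

```text
time_s: 8.15
tcp_pos: [0.5538, 0.1726, 0.1385]
eef_rot: [0.997, 0.079, -0.0, 0.0]
force: [0.2, -0.9, -0.5]
gripper_width: 0.0357
t 8.15 x yaw 9.01 [553.8 172.6 138.5] tilt [-0. -0. -1.] q [ 0.11  0.6   1.64 -0.    0.9   1.52] F [ 0.2 -0.9 -0.5] T [ 0.    0.01 -0.02] w 0.035718711717698325
```

```bash
python3 -m pendant '[{"delta_pos":[0,0,-2],"twist":0},{"delta_pos":[0,0,-3.5],"twist":0},{"delta_pos":[0,0,-5],"twist":0},{"delta_pos":[0,0,-5],"twist":0},{"delta_pos":[0,0,-5],"twist":0}]';python3 st.py
```

```text
time_s: 8.57
tcp_pos: [0.5537, 0.1726, 0.1337]
eef_rot: [0.997, 0.079, -0.0, -0.0]
force: [0.0, -0.7, -0.3]
gripper_width: 0.0357
t 8.5667 x yaw 9.01 [553.7 172.6 133.7] tilt [-0.  0. -1.] q [0.11 0.61 1.64 0.   0.89 1.52] F [ 0.  -0.7 -0.3] T [-0.03  0.04  0.03] w 0.03572480284473581
```

```bash
python3 -m pendant '[{"delta_pos":[0,0,-1.5],"twist":0},{"delta_pos":[0,0,-3],"twist":0},{"delta_pos":[0,0,-4],"twist":0},{"delta_pos":[0,0,-4],"twist":0}]';python3 st.py
```

```text
time_s: 8.9
tcp_pos: [0.5529, 0.1724, 0.1293]
eef_rot: [0.997, 0.079, -0.001, 0.0]
force: [-1.9, -1.5, -0.2]
gripper_width: 0.036
t 8.9 x yaw 9.02 [552.9 172.4 129.3] tilt [-0.002 -0.    -1.   ] q [ 0.11  0.62  1.65 -0.    0.88  1.52] F [-1.9 -1.5 -0.2] T [-0.23  0.4  -0.  ] w 0.03601983223106797
```

```bash
python3 -m pendant '[{"delta_pos":[-0.5,-0.4,-2],"twist":0},{"delta_pos":[-0.5,-0.4,-4],"twist":0},{"delta_pos":[-0.5,-0.4,-6],"twist":0},{"delta_pos":[-0.5,-0.4,-6],"twist":0}]';python3 st.py
```

```text
time_s: 9.23
tcp_pos: [0.5529, 0.1722, 0.1231]
eef_rot: [0.997, 0.079, -0.0, -0.0]
force: [-2.0, -0.2, -1.8]
gripper_width: 0.0359
t 9.2333 x yaw 9.01 [552.9 172.2 123.1] tilt [-0.001 -0.    -1.   ] q [0.11 0.63 1.65 0.   0.87 1.52] F [-2.  -0.2 -1.8] T [-0.16  0.31  0.04] w 0.03587052688509975
```

```bash
python3 -m pendant '[{"delta_pos":[-0.5,0,-3],"twist":0},{"delta_pos":[-0.5,0,-6],"twist":0},{"delta_pos":[-0.5,0,-9],"twist":0},{"delta_pos":[-0.5,0,-12],"twist":0},{"delta_pos":[-0.5,0,-13],"twist":0},{"delta_pos":[-0.5,0,-13],"twist":0}]';python3 st.py
```

```text
time_s: 9.73
tcp_pos: [0.5528, 0.1722, 0.1102]
eef_rot: [0.997, 0.078, -0.0, -0.0]
force: [-0.9, -0.8, -1.6]
gripper_width: 0.0356
t 9.7333 x yaw 9.0 [552.8 172.2 110.2] tilt [-0.  0. -1.] q [0.11 0.65 1.66 0.   0.84 1.52] F [-0.9 -0.8 -1.6] T [-0.16  0.17  0.02] w 0.03562331634060123
```

```bash
python3 -m pendant '[{"delta_pos":[0,0,-1],"twist":0},{"delta_pos":[0,0,-2],"twist":0},{"delta_pos":[0,0,-3],"twist":0},{"delta_pos":[0,0,-3],"twist":0}]';python3 st.py
```

```text
time_s: 10.07
tcp_pos: [0.5528, 0.1722, 0.1077]
eef_rot: [0.997, 0.079, 0.0, 0.0]
force: [-1.1, -1.4, -0.2]
gripper_width: 0.036
t 10.0667 x yaw 9.01 [552.8 172.2 107.7] tilt [ 0.  0. -1.] q [ 0.11  0.65  1.66 -0.    0.83  1.52] F [-1.1 -1.4 -0.2] T [-0.12  0.23  0.01] w 0.03597588782157311
```

```bash
python3 -m pendant '[{"delta_pos":[0,0,-0.5],"twist":0},{"delta_pos":[0,0,-1],"twist":0},{"delta_pos":[0,0,-1],"twist":0},{"delta_pos":[0,0,-1],"twist":0}]';python3 st.py
```

```text
time_s: 10.4
tcp_pos: [0.5528, 0.1722, 0.1076]
eef_rot: [0.997, 0.079, 0.0, 0.0]
force: [-2.5, -0.8, 6.2]
gripper_width: 0.0357
t 10.4 x yaw 9.02 [552.8 172.2 107.6] tilt [ 0. -0. -1.] q [ 0.11  0.65  1.66 -0.    0.83  1.52] F [-2.5 -0.8  6.2] T [-0.26  0.58 -0.  ] w 0.03570744674523055
```

```bash
python3 -m pendant '[{"delta_pos":[0,0,0.5],"twist":0.08},{"delta_pos":[0,0,0.5],"twist":0.16},{"delta_pos":[0,0,0.5],"twist":0.24},{"delta_pos":[0,0,0.5],"twist":0.32},{"delta_pos":[0,0,0.5],"twist":0.4},{"delta_pos":[0,0,0.5],"twist":0.48},{"delta_pos":[0,0,0.5],"twist":0.56},{"delta_pos":[0,0,0.5],"twist":0.6}]';python3 st.py
```

```text
time_s: 11.07
tcp_pos: [0.5528, 0.1718, 0.1076]
eef_rot: [0.929, 0.371, 0.0, 0.0]
force: [-1.6, -2.8, 1.8]
gripper_width: 0.0361
t 11.0667 x yaw 43.56 [552.8 171.8 107.6] tilt [ 0.    -0.001 -1.   ] q [ 0.11  0.65  1.66 -0.    0.83  0.92] F [-1.6 -2.8  1.8] T [-0.44  0.35 -0.15] w 0.036052803754322536
```

```bash
python3 -m pendant '[{"delta_pos":[0,0,0],"twist":0.08},{"delta_pos":[0,0,0],"twist":0.16},{"delta_pos":[0,0,0],"twist":0.24},{"delta_pos":[0,0,0],"twist":0.32},{"delta_pos":[0,0,0],"twist":0.4},{"delta_pos":[0,0,0],"twist":0.48},{"delta_pos":[0,0,0],"twist":0.56},{"delta_pos":[0,0,0],"twist":0.6},{"delta_pos":[0,0,0],"twist":0.6}]';python3 st.py
```

```text
time_s: 11.82
tcp_pos: [0.5532, 0.1714, 0.1076]
eef_rot: [0.778, 0.628, 0.0, 0.001]
force: [-0.8, -3.3, 2.5]
gripper_width: 0.0358
t 11.8167 x yaw 77.82 [553.2 171.4 107.6] tilt [ 0.001 -0.001 -1.   ] q [ 0.11  0.65  1.66 -0.    0.83  0.32] F [-0.8 -3.3  2.5] T [-0.75  0.21 -0.01] w 0.03578141478523512
```

```bash
python3 -m pendant '[{"delta_pos":[0,0,0],"twist":0.04},{"delta_pos":[0,0,0],"twist":0.08},{"delta_pos":[0,0,0],"twist":0.08},{"delta_pos":[0,0,0],"twist":0.08}]';python3 st.py; python3 -m pendant '[{"delta_pos":[0,0,0],"twist":0.03},{"delta_pos":[0,0,0],"twist":0.06},{"delta_pos":[0,0,0],"twist":0.06},{"delta_pos":[0,0,0],"twist":0.06}]';python3 st.py
```

```text
time_s: 12.15
tcp_pos: [0.5532, 0.1714, 0.1076]
eef_rot: [0.753, 0.658, 0.0, 0.001]
force: [-1.6, -4.7, 3.4]
gripper_width: 0.0359
t 12.15 x yaw 82.27 [553.2 171.4 107.6] tilt [ 0.001 -0.001 -1.   ] q [ 0.11  0.65  1.66 -0.    0.83  0.24] F [-1.6 -4.7  3.4] T [-0.93  0.16  0.06] w 0.03591607413204095
time_s: 12.48
tcp_pos: [0.5533, 0.1714, 0.1076]
eef_rot: [0.733, 0.68, 0.0, 0.001]
force: [-1.2, -5.7, 2.4]
gripper_width: 0.0359
t 12.4833 x yaw 85.7 [553.3 171.4 107.6] tilt [ 0.001 -0.001 -1.   ] q [ 0.11  0.65  1.66 -0.    0.83  0.18] F [-1.2 -5.7  2.4] T [-0.91  0.19  0.02] w 0.035902081569248144
```

```bash
python3 -m pendant '[{"delta_pos":[0,0,0],"twist":0.03},{"delta_pos":[0,0,0],"twist":0.05},{"delta_pos":[0,0,0],"twist":0.05},{"delta_pos":[0,0,0],"twist":0.05}]';python3 st.py; python3 -m pendant '[{"delta_pos":[0,0,0],"twist":0.03},{"delta_pos":[0,0,0],"twist":0.05},{"delta_pos":[0,0,0],"twist":0.05},{"delta_pos":[0,0,0],"twist":0.05}]';python3 st.py
```

```text
time_s: 12.82
tcp_pos: [0.5533, 0.1714, 0.1076]
eef_rot: [0.716, 0.698, 0.0, 0.001]
force: [-0.9, -5.1, 4.1]
gripper_width: 0.0359
t 12.8167 x yaw 88.57 [553.3 171.4 107.6] tilt [ 0.001 -0.001 -1.   ] q [ 0.11  0.65  1.66 -0.    0.83  0.13] F [-0.9 -5.1  4.1] T [-0.86  0.2  -0.03] w 0.035919777497127166
time_s: 13.15
tcp_pos: [0.5534, 0.1714, 0.1076]
eef_rot: [0.698, 0.716, 0.0, 0.001]
force: [-0.9, -5.9, 4.3]
gripper_width: 0.0356
t 13.15 x yaw 91.43 [553.4 171.4 107.6] tilt [ 0.001 -0.001 -1.   ] q [ 0.11  0.65  1.66 -0.    0.83  0.08] F [-0.9 -5.9  4.3] T [-0.85  0.15 -0.01] w 0.03559438361493599
```

```bash
python3 -m pendant '[{"delta_pos":[0,0,0],"twist":0.03},{"delta_pos":[0,0,0],"twist":0.04},{"delta_pos":[0,0,0],"twist":0.04},{"delta_pos":[0,0,0],"twist":0.04}]';python3 st.py;python3 - <<'E'
from h import *
f=arm.grab_frame("side");u,v=330,225
cv2.imwrite("pics/z5.png",cv2.resize(np.ascontiguousarray(f["color"][v-35:v+35,u-40:u+40,::-1]),None,fx=9,fy=8,interpolation=cv2.INTER_CUBIC))
E
```

```text
time_s: 13.48
tcp_pos: [0.5534, 0.1714, 0.1076]
eef_rot: [0.684, 0.73, 0.0, 0.001]
force: [-1.2, -5.6, 3.4]
gripper_width: 0.0358
t 13.4833 x yaw 93.7 [553.4 171.4 107.6] tilt [ 0.001 -0.001 -1.   ] q [ 0.11  0.65  1.66 -0.    0.83  0.04] F [-1.2 -5.6  3.4] T [-0.94  0.13 -0.08] w 0.035831154771493595
```

View pics/z5.png

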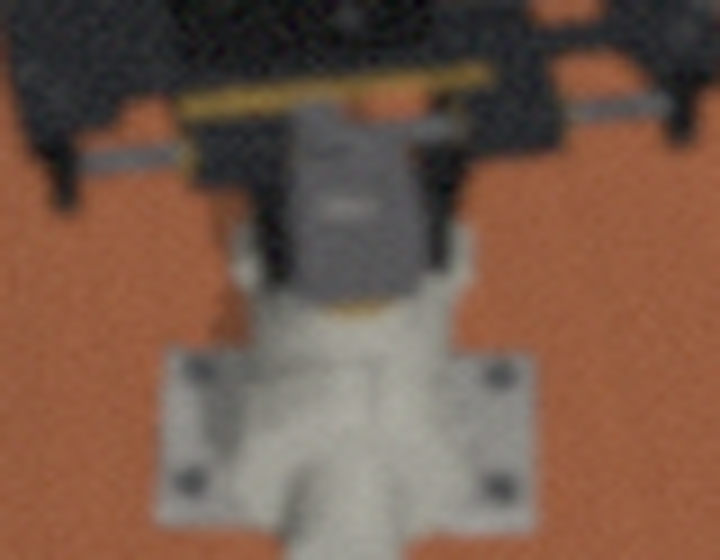

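```bash
python3 -m pendant '[{"delta_pos":[0,0,0],"twist":0.03},{"delta_pos":[0,0,0],"twist":0.06},{"delta_pos":[0,0,0],"twist":0.06},{"delta_pos":[0,0,0],"twist":0.06}]';python3 st.py
```

```text
time_s: 13.87
tcp_pos: [0.5536, 0.1715, 0.1076]
eef_rot: [0.662, 0.749, 0.0, 0.001]
force: [-1.6, -5.7, 2.9]
gripper_width: 0.036
t 13.8667 x yaw 97.07 [553.6 171.5 107.6] tilt [ 0.002 -0.001 -1.   ] q [ 0.11  0.65  1.66 -0.    0.83 -0.01] F [-1.6 -5.7  2.9] T [-0.84  0.05 -0.34] w 0.03598389795899753
```

```bash
python3 -m pendant '[{"delta_pos":[0,0,0],"twist":-0.04},{"delta_pos":[0,0,0.5],"twist":-0.07},{"delta_pos":[0,0,0.5],"twist":-0.07},{"delta_pos":[0,0,0.5],"twist":-0.07}]';python3 st.py; python3 -m pendant '[{"delta_pos":[0,0,0],"twist":0},{"delta_pos":[0,0,0],"twist":0},{"delta_pos":[0,0,0],"twist":0},{"delta_pos":[0,0,0],"twist":0},{"delta_pos":[0,0,0],"twist":0},{"delta_pos":[0,0,0],"twist":0},{"delta_pos":[0,0,0],"twist":0},{"delta_pos":[0,0,0],"twist":0},{"delta_pos":[0,0,0],"twist":0},{"delta_pos":[0,0,0],"twist":0}]' 0;python3 st.py
```

```text
time_s: 14.2
tcp_pos: [0.5538, 0.1715, 0.1077]
eef_rot: [0.687, 0.726, 0.0, 0.001]
force: [0.4, -5.5, 0.0]
gripper_width: 0.0361
t 14.2 x yaw 93.17 [553.8 171.5 107.7] tilt [ 0.002 -0.001 -1.   ] q [ 0.11  0.65  1.66 -0.    0.83  0.05] F [ 0.4 -5.5  0. ] T [-0.91 -0.21  0.02] w 0.036107544528122024
time_s: 15.03
tcp_pos: [0.5527, 0.1722, 0.1077]
eef_rot: [0.687, 0.727, 0.0, -0.0]
force: [-0.8, -0.7, -0.6]
gripper_width: 0.0856
t 15.0333 x yaw 93.23 [552.7 172.2 107.7] tilt [ 0.  0. -1.] q [0.11 0.65 1.66 0.   0.83 0.05] F [-0.8 -0.7 -0.6] T [ 0.01 -0.09 -0.07] w 0.08556123745334435
```

Released; now straight up and clear, then look.

```bash
python3 -m pendant '[{"delta_pos":[0,0,15],"twist":0},{"delta_pos":[0,0,35],"twist":0},{"delta_pos":[0,0,60],"twist":0},{"delta_pos":[0,0,90],"twist":0},{"delta_pos":[-20,-30,110],"twist":0},{"delta_pos":[-35,-60,120],"twist":0},{"delta_pos":[-40,-90,120],"twist":0},{"delta_pos":[-40,-120,120],"twist":0},{"delta_pos":[-40,-150,120],"twist":0},{"delta_pos":[-40,-180,120],"twist":0}]'; python3 -m pendant '[{"delta_pos":[0,-35,0],"twist":0},{"delta_pos":[0,-70,0],"twist":0},{"delta_pos":[0,-105,0],"twist":0},{"delta_pos":[0,-140,0],"twist":0},{"delta_pos":[0,-175,0],"twist":0},{"delta_pos":[0,-200,0],"twist":0},{"delta_pos":[0,-200,0],"twist":0},{"delta_pos":[0,-200,0],"twist":0}]';python3 - <<'E'
from h import *
import pickle
o={};im=[]
for c,u,v in (("side",330,225),("top",277,240)):
    fs=[arm.grab_frame(c) for _ in range(4)];f=fs[0];f["avg"]=np.mean([g["color"].astype(float) for g in fs],0);o[c]=f
    save(f,c+"6.png")
    im.append(cv2.resize(np.ascontiguousarray(f["color"][v-40:v+40,u-40:u+40,::-1]),None,fx=5,fy=5,interpolation=cv2.INTER_CUBIC))
    for n in ("lever_handle","lever_tip","stem_base"): print(c,n,[(np.round(d["centre"],4).tolist(),round(d["confidence"],2)) for d in arm.pinpoint(f,n)][:2])
    P=pts(f,np.ones((480,640),bool));k=(P[:,2]>.09)&(P[:,2]<.14)&(np.hypot(P[:,0]-.553,P[:,1]-.172)<.09);q=P[k]
    t=q[q[:,2]>.112];print("hub top z",np.median(t[:,2]),t.mean(0))
    print(cv2.fitLine(q[:,:2].astype(np.float32),cv2.DIST_HUBER,0,.01,.01).ravel())
pickle.dump(o,open("av6.pkl","wb"))
cv2.imwrite("pics/z6.png",np.hstack(im))
E
```

```text
time_s: 15.87
tcp_pos: [0.5124, -0.0091, 0.2281]
eef_rot: [0.687, 0.727, 0.0, 0.0]
force: [0.1, 0.3, -0.5]
gripper_width: 0.087
time_s: 16.53
tcp_pos: [0.5125, -0.2091, 0.2275]
eef_rot: [0.688, 0.726, 0.0, -0.0]
force: [-0.7, 2.4, 0.3]
gripper_width: 0.0867
side lever_handle []
side lever_tip [([0.5691, 0.5617, -0.0003], 0.72)]
side stem_base []
hub top z nan [nan nan nan]
  return _methods._mean(a, axis=axis, dtype=dtype,
  ret = ret.dtype.type(ret / rcount)
<stdin>:10: RuntimeWarning: Mean of empty slice.
  ret = um.true_divide(
Traceback (most recent call last):
cv2.error: OpenCV(4.12.0) /io/opencv/modules/imgproc/src/linefit.cpp:50: error: (-215:Assertion failed) count > 0 in function 'fitLine2D_wods'
```

View pics/side6.png

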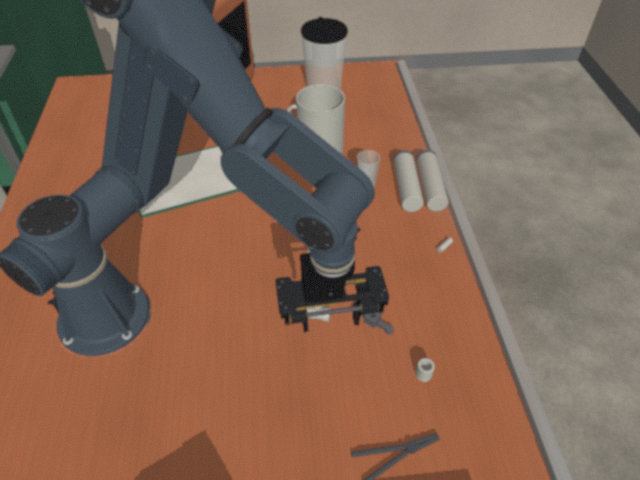

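```bash
python3 -m pendant '[{"delta_pos":[-25,-31,2],"twist":0},{"delta_pos":[-50,-62,5],"twist":0},{"delta_pos":[-75,-93,8],"twist":0},{"delta_pos":[-100,-124,10],"twist":0},{"delta_pos":[-125,-155,10],"twist":0},{"delta_pos":[-150,-186,10],"twist":0},{"delta_pos":[-175,-217,10],"twist":0},{"delta_pos":[-200,-248,10],"twist":0},{"delta_pos":[-225,-279,10],"twist":0},{"delta_pos":[-250,-310,10],"twist":0}]'; cat > look.py <<'E'
from h import *
import pickle
o={};im=[]
for c,u,v in (("side",330,225),("top",277,240)):
    fs=[arm.grab_frame(c) for _ in range(4)];f=fs[0];f["avg"]=np.mean([g["color"].astype(float) for g in fs],0);o[c]=f
    save(f,c+"7.png")
    im.append(cv2.resize(np.ascontiguousarray(f["color"][v-40:v+40,u-40:u+40,::-1]),None,fx=5,fy=5,interpolation=cv2.INTER_CUBIC))
    for n in ("lever_handle","lever_tip","stem_base"): print(c,n,[(np.round(d["centre"],4).tolist(),round(d["confidence"],2)) for d in arm.pinpoint(f,n)][:2])
    P=pts(f,np.ones((480,640),bool));k=(P[:,2]>.09)&(P[:,2]<.14)&(np.hypot(P[:,0]-.553,P[:,1]-.172)<.09);q=P[k]
    t=q[q[:,2]>.112];print("hub top z",np.median(t[:,2]),t.mean(0))
cv2.imwrite("pics/z7.png",np.hstack(im))
pickle.dump(o,open("av7.pkl","wb"))
from scipy.optimize import minimize
from fit2 import lev
for c,u,v in(("side",330,220),("top",270,240)):
    f=o[c];n=76;b=np.array([u-38,v-38]);a=f["avg"][b[1]:b[1]+n,b[0]:b[0]+n]
    br=a.mean(2); ob=np.clip((130-br)/40,0,1)*(a[...,0]-a[...,2]<35)
    fn=lambda p:((lev(f,p[0]/1000,p[1]/1000,np.radians(p[2]),b,n,p[3]/1000)-ob)**2).sum()
    for zz in (83,85,87,90):
      r=minimize(lambda p:fn([*p,zz]),[553,172,88],method="Nelder-Mead",options=dict(xatol=.05,fatol=1e-3,initial_simplex=[[553,172,88],[556,172,88],[553,175,88],[553,172,94]]))
      print(c,zz,r.x.round(1),round(r.fun,2))
E
python3 look.py
```

```text
time_s: 17.72
tcp_pos: [0.2618, -0.5186, 0.2379]
eef_rot: [0.687, 0.727, 0.0, 0.0]
force: [0.4, 0.2, 0.3]
gripper_width: 0.0868
side lever_handle [([0.5544, 0.1741, 0.0861], 0.79)]
side lever_tip [([0.5546, 0.2527, 0.0921], 0.84)]
side stem_base []
hub top z 0.11539304542911244 [0.55285734 0.1715559  0.11543188]
top lever_handle [([0.5531, 0.1737, 0.081], 0.79)]
top lever_tip [([0.5504, 0.2526, 0.0934], 0.78), ([0.5552, 0.174, 0.0014], 0.16)]
top stem_base [([0.5539, 0.173, 0.0791], 0.39)]
hub top z 0.11722808653344285 [0.55226656 0.17221269 0.11731038]
tool y yaw 3.291277593691566 x 93.29127761452445 [ 0.26321086 -0.51739471  0.23778894] 18.4167
side 83 [552.2 176.   91. ] 99.93
side 85 [552.3 174.4  91.5] 100.27
side 87 [551.8 172.2  91. ] 100.47
side 90 [551.4 169.2  91.2] 100.85
top 83 [552.8 174.3  93.5] 134.88
top 85 [552.5 174.5  93.3] 135.04
top 87 [552.1 174.1  93.4] 135.03
top 90 [551.6 173.8  93.2] 135.62
```

View pics/z7.png

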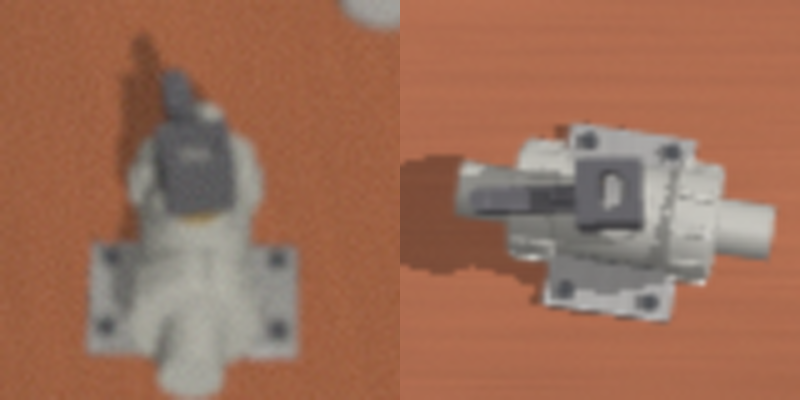

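View pics/top7.png

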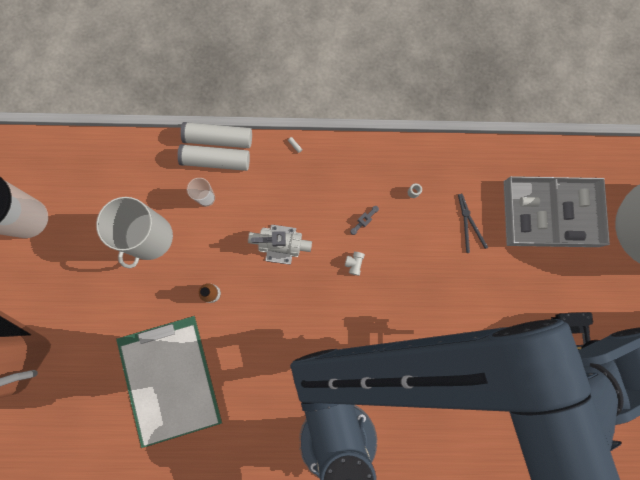

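```bash
python3 -c "
from bench import arm
print(arm.hand_in())"
```

```text
the job is handed in; nothing more can be done
None
```

I fitted the lever handle onto the flatted stem, turned it anticlockwise to the stop, released it, and handed the job in. The clock read about 18.4 s of the 51 s allowed at my last check. The hand-in gave no verdict.

- **Seating:** The handle slid down the stem with side forces of about 2 N and met the collar with about 6 N, its underside at z ≈ 85 mm.
- **Opening:** Turning stayed easy until about 94° tool yaw. By 97° the torque had risen to about 0.34 N m, which I took as the stop. I then backed off slightly and opened the fingers.
- **After release:** The hub top was at 115–117 mm, against 117 mm expected when fully home. The handle's bore axis was at about (0.553, 0.173) m, against the stem at about (0.553, 0.172) m. The arm's yaw was about 91–93°, with the pipe axis at about 82.5°. That difference is about the play between bore and stem, so the stem should be at its stop. I could not see the stem angle itself under the handle.
- **Surroundings:** The other things look unmoved in the last top view, and the robot is clear of everything.
- **Checks that disagreed:** My outline fit of the mounted handle was poor. It could not tell its height and differed by 2–3 mm in y, so I relied on the depth readings and the pinpoint network for that. An earlier look failed because the arm was hiding the valve, so I moved it away and looked again.

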